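# Measure a carton in the corner square

### The arm

A 6-joint arm with a two-finger parallel gripper is mounted at the origin on the work surface. World frame = base frame: x ahead of the robot, y to its left, z up, the work surface at z = 0. Lengths are in m, angles in rad, forces in N, time in s.
With the tool pointing down it reaches from about 0.25 to 0.725 m from the base axis. Payload 4 kg.
Tool frame: the origin (TCP) lies midway between the tips of the shut fingers; the grasp point (between the pads) lies 19 mm behind it; z points along the fingers, y is the line along which they close (so a half turn about z gives the same grasp; the last joint's range is limited). The gripper opens to 85 mm and grips with 20 to 120 N. Pads are 22 mm wide; open, the fingers measure 114 mm over their backs; the gripper's body (76 mm by 85 mm) begins 54 mm behind the grasp point. The pads swing forward as they close: fully open they stand 13 mm farther back than shut.
Start: joints at [1.194, 0.241, 0.005, 1.335, 0, 1.571], TCP at [0.184, 0.465, 0.231] pointing down, gripper open.
Joint ranges: [-2.72, 2.72], [-1.05, 1.87], [-1.09, 1.28], [-1.99, 2.15], [-1.42, 1.44], [-3.14, 3.14]. Speed limits (rad/s): [2.79, 2.79, 3.14, 3.14, 3.14, 3.14].

### API

Orientations are given as a unit quaternion [w, x, y, z].
In Python, from plant import status, vision, close_job gives the robot as it stands.
- The arm moves only by the tool send_rows, never from a script. Its arguments are lists of equal length, an entry for each row: "linear": the shift along the tool's x, y, z in mm, a list of three; "spin": the turn about the tool's z in rad. A call has exactly 5 rows; each row shifts and turns the commanded pose from where the row before left it, along the tool's axes as they then stand; what a row does not reach is not made up. A row lasts 1/8 s, in which the tool goes at most 62.5 mm and 10.7 degrees, less where a joint would pass 70% of its speed; a pose out of reach is approached as far as the arm can. A call with a gripper value outside its range is refused whole. "hand" is the closure, from -1 (fully open) to 1 (shut), set as the call begins (left out, the last holds). The fingers move at their own pace and stop on an object; the grip force is fixed at half the most. Time passes only in rows, so rows that do not move let the fingers close, or fill a call up. It gives the time, the measured TCP pose, the force, the opening and the grip force at its end, in the units of the state.
- status.read_state(): the state, without advancing time (a new reading comes with each control period).
- vision.get_image(name): name is "scene" or "top" or "wrist"; returns a dict with "pixels" (384x512x3 uint8, red, green, blue), "fx", "fy", "cx", "cy" (pixels), "eye" and "orientation" of the camera in the world. Camera axes: x right, y up, looking along -z (the intrinsics and any distortion apply to the point x, -y, -z); pixel columns grow to the right and rows downward; lengths in m; the calibration is good to about 2 mm. A picture is of the moment at which its call begins. There is no depth.
- close_job(): hands the job in; it is judged then, once.
The state is a dict: "clock": time; "joint_positions": joint angles; "dq": joint speeds; "tau": joint torques, N m; "ee_pos": TCP position; "tcp_rot": TCP orientation; "ft_force": force on the tool from outside, world axes, zero at the start; "ft_torque": the same for the moment, N m; "opening": opening from 0.0 (shut) to 1.0 (fully open); "grasp_force": force on a finger pad.
Only numpy, scipy, OpenCV 4.12 (cv2) and the standard library are available. Lean on these libraries where they do the work, as an engineer would, in place of code of your own. Each camera call takes 0.05 s, during which the arm holds its last target. There are 200 camera calls.

### The job

Book the big flat carton into the store: slide it along the bench, without lifting it, until it sits fully home in the inner corner of the aluminium measuring square, flat against both fences, and let go of it. Then take the stylus from its tray, press the button recessed in the console's face fully in with the stylus pin, and lay the stylus back flat inside the tray. Leave the other things on the bench where they stand.

Things in the scene. Friction and masses are not known exactly. Their poses are not given: they have to be found in the camera images.
- carton: Sealed brown cardboard carton, too wide to grip: 125 mm along its x, 145 mm along its y, 70 mm high, about 0.6 kg, with a strip of pale tape over the top along x. Loose on the bench. Origin: centre of its underside; x points roughly away from the robot, z up.
- carton_corner (a point): The carton's bottom corner at its +x, +y end (62.5 mm and 72.5 mm from its origin): the corner that goes into the measuring square's corner.
- square: Measuring square fixed to the bench: L of two aluminium fences, 15 mm thick, 40 mm high, tick marks on top, no floor plate. Origin: inner corner, at bench level. Far fence: inner face x = 0, from y = 0 to -200 mm; left fence: inner face y = 0, from x = 0 to -160 mm; open towards -x (robot) and -y. A carton at home has its origin at (-62.5, -72.5) mm in this frame, axes parallel.
- square_corner (a point): The inner corner of the measuring square, at bench level (same point as square's origin).
- console: Grey measuring console fixed to the bench, 90 mm high, 130 mm wide (y), 90 mm deep, with a dark screen on top. Its button face is upright and looks along the console's +x, away from the robot. Origin: centre of the foot of that face; the console fills -90 to 0 mm in x.
- button_mouth (a point): Centre of the mouth of the round 15 mm hole in the console's face, 50 mm above the bench, on the face plane (console frame 0, 0, 50 mm). The mouth has a 2 mm chamfer. The button lies inside the hole, its face 6 mm behind the mouth, and is pressed along the console's -x.
- button (a joint): Spring button, a 12 mm wide metal cap in that hole. 0 = out, 0.006 m = fully in; fully in takes about 5 N; it springs back.
- tray: Shallow bright metal tray fixed to the bench, 180 mm (x) by 125 mm (y), walls 12 mm high and 4 mm thick, inner floor about 4 mm above the bench. Origin: centre of its underside, at bench level.
- stylus: Stylus lying loose in the tray: black square grip 16 x 16 mm, 90 mm long (x = -45 to +45 mm), with a steel pin 6 mm thick and 40 mm long out of its -x end. 50 g. Origin: centre of the grip's underside, so its axis is 8 mm above; the pin points along its own -x, roughly towards the robot and the console.
- stylus_tip (a point): End of the stylus pin, on its axis, 85 mm from the grip's middle (stylus frame -85, 0, 8 mm).
- tape_roll: Bystander: roll of pale packing tape lying flat, 96 mm wide, 45 mm high. Origin: centre of its underside.
- small_carton: Bystander: small carton, 75 x 65 x 55 mm high. Origin: centre of its underside.
- mug: Bystander: white mug, 80 mm wide with handle at +y, 95 mm high. Origin: centre of its underside.
- tin: Bystander: low steel tin, 50 mm wide, 32 mm high, between the carton and the tray. Origin: centre of its underside.
- jar: Bystander: glass jar with steel cap, 66 mm wide, 85 mm high. Origin: centre of its underside.
- screwdriver: Bystander: screwdriver lying at the far side of the bench, about 200 mm long. Origin: middle, at its underside.
There are look-alikes about, which are no part of the job. What is shaped like the carton but green or orange is not meant.

How it is judged:
By the outcome, as a careful person would: the job done as asked, in the order asked, and still so for the second after the job is handed in, with the robot touching nothing.
It also fails if it takes over 72 s, if anything falls off the work surface, if the arm or the gripper's body presses on something with over 40 N, if the wrist force passes 120 N, or if a joint passes its speed limit or range.

## Working session

There is one attempt and no reset: what is moved stays moved. The work goes in short steps, Python scripts to look and compute and a tool call to move; the robot and the scene stay as the last step left them, time stands still between calls to the robot, and variables do not carry over. Pictures are saved under pics/ and viewed, at most 10 in all, crops included, and the job is handed in when it is done.

Besides the shell and the picture viewer there is one more tool, called after "Call:" as name(argument=value, ...) on one line, values as JSON. send_rows: Moves the arm, as the interface text tells. Its arguments: {"type":"object","properties":{"linear":{"type":"array","items":{"type":"array","items":{"type":"number"}}},"spin":{"type":"array","items":{"type":"number"}},"hand":{"type":"number"}},"required":["linear","spin"]}

```bash
ls; mkdir -p pics; python3 - <<'E'
from plant import status,vision
import cv2,numpy as np
s=status.read_state();print({k:np.round(v,3).tolist() for k,v in s.items()})
for n in("top","scene"):
    d=vision.get_image(n);np.savez(f"pics/{n}0.npz",**d)
    print(n,{k:np.round(v,4).tolist() if k!='pixels' else 0 for k,v in d.items() if not isinstance(v,str)})
    cv2.imwrite(f"pics/{n}0.png",cv2.resize(d["pixels"][:,:,::-1],(800,600),interpolation=cv2.INTER_CUBIC))
E
```

```text
pics
{'clock': 0.0, 'joint_positions': [1.194, 0.241, 0.004, 1.335, 0.0, 1.571], 'dq': [0.001, 0.001, -0.001, -0.001, -0.001, 0.001], 'tau': [-0.001, -37.232, 25.241, 0.017, -0.0, -0.0], 'ee_pos': [0.184, 0.464, 0.23], 'tcp_rot': [-0.0, 0.187, 0.982, -0.001], 'ft_force': [-1.13, -0.754, -0.478], 'ft_torque': [0.004, -0.026, -0.007], 'grasp_force': 0.0, 'opening': 0.999}
top {'pixels': 0, 'fx': 412.55, 'fy': 412.55, 'cx': 252.1845, 'cy': 190.7978, 'eye': [0.2451, -0.0061, 1.1893], 'orientation': [-0.6953, -0.0799, 0.0776, 0.7101]}
scene {'pixels': 0, 'fx': 430.8911, 'fy': 430.8911, 'cx': 252.2046, 'cy': 192.881, 'eye': [1.036, 0.4009, 1.2242], 'orientation': [0.4258, 0.1168, 0.2404, 0.8644]}
```

View pics/top0.png

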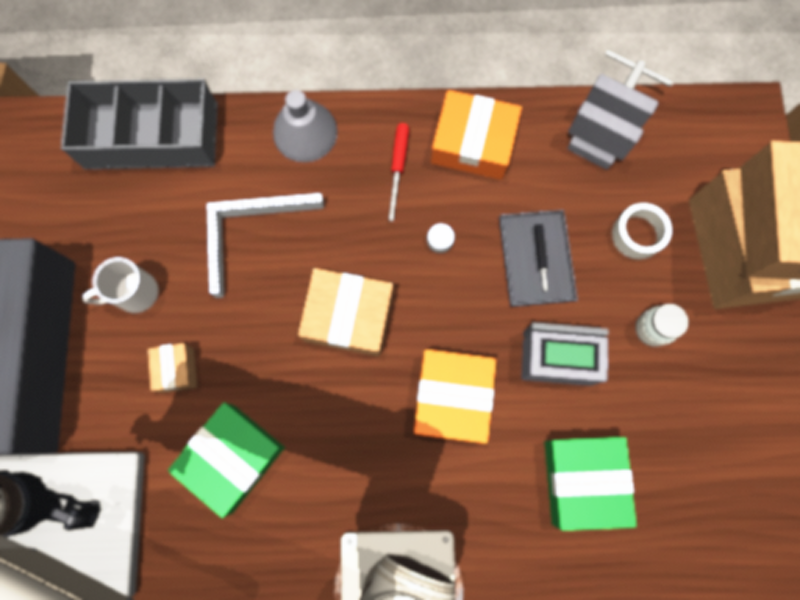

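View pics/scene0.png

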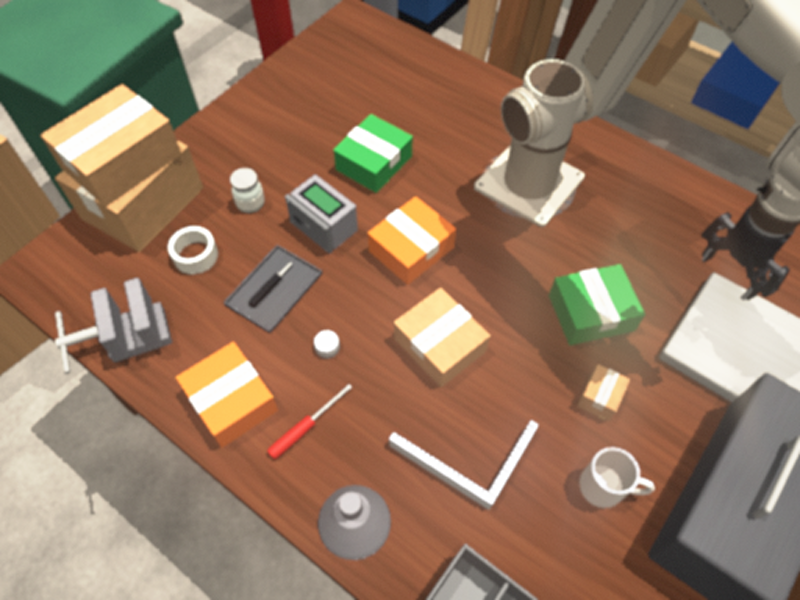

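```bash
cat > h.py <<'E'
import numpy as np,cv2
from scipy.spatial.transform import Rotation as R
def rot(q): return R.from_quat([q[1],q[2],q[3],q[0]])
def ray(d,u,v,z):
    "pixel -> world point at height z"
    r=rot(d["orientation"]).apply([(u-d["cx"])/d["fx"],-(v-d["cy"])/d["fy"],-1])
    e=np.array(d["eye"]);return e+r*(z-e[2])/r[2]
def proj(d,p):
    c=rot(d["orientation"]).inv().apply(np.atleast_2d(p)-np.array(d["eye"]))
    return np.c_[d["cx"]+d["fx"]*c[:,0]/-c[:,2],d["cy"]-d["fy"]*c[:,1]/-c[:,2]]
def crop(d,u0,v0,w,h,k,fn,g=10):
    im=cv2.resize(d["pixels"][v0:v0+h,u0:u0+w,::-1],None,fx=k,fy=k,interpolation=cv2.INTER_CUBIC)
    for u in range(-(-u0//g)*g,u0+w,g):
        cv2.line(im,(int((u-u0+.5)*k),0),(int((u-u0+.5)*k),8),(255,255,0),1);cv2.putText(im,str(u),(int((u-u0)*k),20),0,.35,(255,255,0),1)
    for v in range(-(-v0//g)*g,v0+h,g):
        cv2.line(im,(0,int((v-v0+.5)*k)),(8,int((v-v0+.5)*k)),(255,255,0),1);cv2.putText(im,str(v),(10,int((v-v0+.5)*k)+4),0,.35,(255,255,0),1)
    cv2.imwrite(fn,im)
E
python3 - <<'E'
from h import *
d=dict(np.load("pics/top0.npz"));print(list(d))
crop(d,125,118,133,115,6,"pics/c1.png");crop(d,305,130,100,120,5,"pics/c2.png")
E
```

```text
['pixels', 'fx', 'fy', 'cx', 'cy', 'eye', 'orientation']
```

View pics/c1.png

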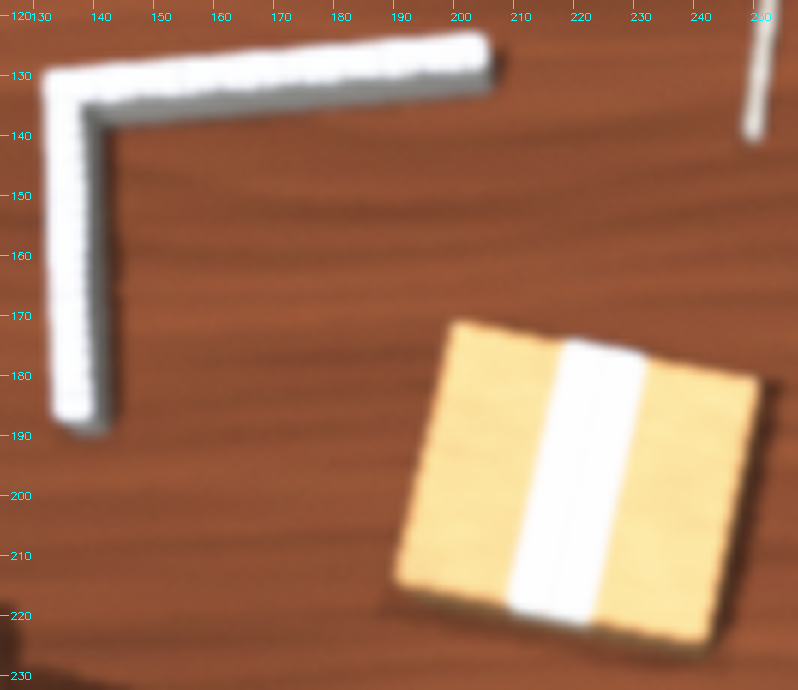

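View pics/c2.png

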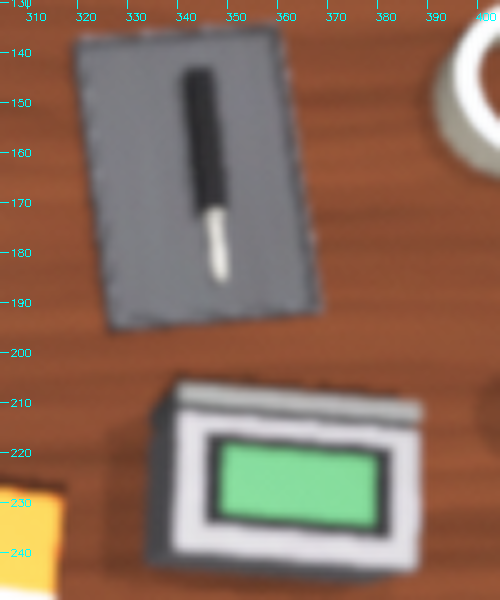

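```bash
python3 - <<'E'
from h import *
np.set_printoptions(precision=4,suppress=True)
d=dict(np.load("pics/top0.npz"))
def P(k,u0,v0,z,*pts): return np.array([ray(d,u0+x/k-.5,v0+y/k-.5,z)[:2] for x,y in pts])
def show(n,p):
    e=np.diff(np.r_[p,p[:1]],axis=0);print(n,p.tolist().__repr__() and np.round(p,4).tolist(),'mean',p.mean(0),'len',np.hypot(*e.T),'ang',np.degrees(np.arctan2(e[:,1],e[:,0])))
A=(6,125,118);B=(5,305,130)
show('carton',P(*A,.07,(454,321),(760,377),(711,641),(397,584)))
show('sq inner',P(*A,.04,(82,106),(487,66),(92,415)))
show('sq outer',P(*A,.04,(43,71),(485,33),(54,420)))
show('tray',P(*B,.012,(76,40),(281,27),(322,309),(111,328)))
show('grip',P(*B,.02,(182,70),(213,67),(227,206),(197,216)))
show('pin',P(*B,.012,(221,281),(211,208)))
show('console top',P(*B,.09,(177,410),(422,430),(417,570),(175,548)))
show('console strip z.09',P(*B,.09,(180,382),(422,402)))
show('console strip z0',P(*B,.0,(180,382),(422,402)))
K=1.5625
for n,c,z in(("tin",(441,237),.032),("mug",(120,280),.095),("small",(172,366),.055),("roll",(643,231),.045),("jar",(670,322),.085),("green",(225,460),.07),("orange",(455,396),.07),("sdr tip",(391,218),.01)):
    print(n,ray(d,c[0]/K,c[1]/K,z))
s=dict(np.load("pics/scene0.npz"));crop(s,170,100,110,90,7,"pics/c3.png");crop(s,130,230,220,96,3,"pics/c4.png")
E
```

```text
carton [[0.5594, 0.1401], [0.5292, -0.0029], [0.4057, 0.0219], [0.435, 0.1653]] mean [0.4823 0.0811] len [0.1461 0.1259 0.1464 0.1269] ang [-101.934   168.6559   78.4396  -11.4485]
sq inner [[0.6815, 0.3279], [0.6979, 0.1287], [0.525, 0.3167]] mean [0.6348 0.2578] len [0.1999 0.2555 0.1569] ang [-85.294  132.5954   4.0792]
sq outer [[0.7002, 0.3479], [0.7153, 0.1298], [0.5229, 0.3348]] mean [0.6462 0.2708] len [0.2187 0.2812 0.1778] ang [-86.0567 133.164    4.227 ]
tray [[0.6724, -0.2118], [0.6779, -0.3357], [0.5033, -0.3459], [0.4947, -0.2221]] mean [ 0.5871 -0.2789] len [0.124  0.1748 0.1241 0.178 ] ang [ -87.4584 -176.6463   94.0118    3.3335]
grip [[0.6492, -0.2724], [0.6507, -0.291], [0.5647, -0.2931], [0.559, -0.2751]] mean [ 0.6059 -0.2829] len [0.0186 0.086  0.0189 0.0903] ang [ -85.4828 -178.6113  107.5257    1.6901]
pin [[0.5214, -0.2882], [0.5658, -0.2855]] mean [ 0.5436 -0.2868] len [0.0445 0.0445] ang [   3.4812 -176.5188]
console top [[0.4321, -0.2406], [0.4184, -0.3716], [0.3435, -0.3619], [0.3579, -0.2346]] mean [ 0.388  -0.3022] len [0.1316 0.0755 0.1281 0.0745] ang [-95.9797 172.6424  83.5803  -4.6751]
console strip z.09 [[0.4474, -0.2433], [0.4337, -0.373]] mean [ 0.4406 -0.3081] len [0.1304 0.1304] ang [-96.0578  83.9422]
console strip z0 [[0.464, -0.2627], [0.4491, -0.403]] mean [ 0.4566 -0.3329] len [0.1411 0.1411] ang [-96.0578  83.9422]
tin [ 0.6236 -0.0958  0.032 ]
mug [0.5365 0.4753 0.095 ]
small [0.3881 0.3893 0.055 ]
roll [ 0.6227 -0.4708  0.045 ]
jar [ 0.4427 -0.4838  0.085 ]
green [0.2253 0.2857 0.07  ]
orange [ 0.3242 -0.1065  0.07  ]
sdr tip [ 0.6714 -0.0025  0.01  ]
```

View pics/c3.png

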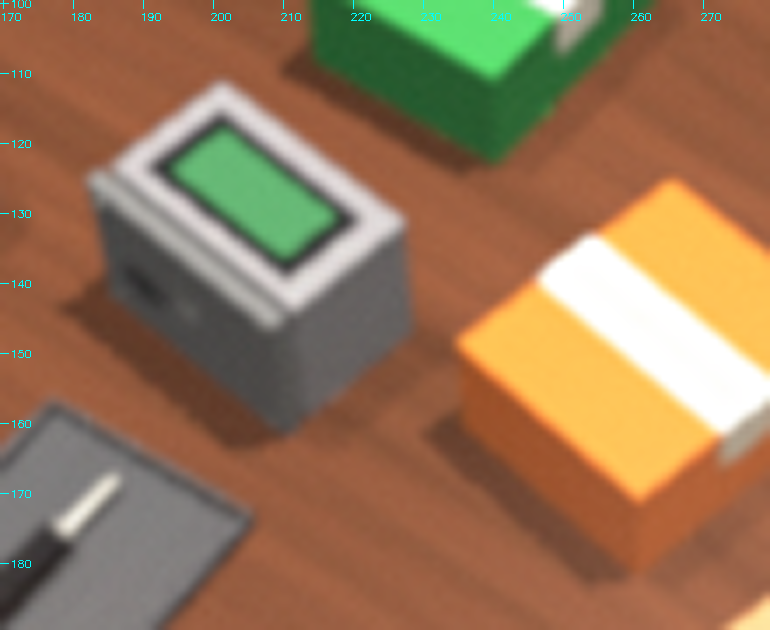

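```bash
python3 - <<'E'
from h import *
np.set_printoptions(precision=4,suppress=True)
s=dict(np.load("pics/scene0.npz"))
def P(z,*pts):
    p=np.array([ray(s,170+x/7-.5,100+y/7-.5,z)[:2] for x,y in pts]);print(p.tolist() and p)
P(.09,(88,178),(277,327));P(.0,(110,300),(290,435));P(.09,(108,165),(290,308),(405,218),(222,83))
c=np.array([.4406,-.308]);a=np.radians(-6);x=np.array([np.cos(a),np.sin(a)]);y=np.array([-x[1],x[0]])
for w in((0,0,50),(0,65,90),(0,-65,90),(0,65,0),(0,-65,0)):
    q=np.r_[c+x*w[0]/1e3+y*w[1]/1e3,w[2]/1e3];print(w,(proj(s,q)[0]-[170,100]+.5)*7)
K=1.5625
for n,px,z in(("sq inner",(492,488),.04),("carton c",(442,335),.07),("tin",(327,339),.032)):print(n,ray(s,px[0]/K,px[1]/K,z))
E
```

```text
[[ 0.4296 -0.3706]
 [ 0.4424 -0.2391]]
[[ 0.434  -0.3687]
 [ 0.4422 -0.2414]]
[[ 0.4176 -0.3684]
 [ 0.4302 -0.2416]
 [ 0.3552 -0.2329]
 [ 0.3442 -0.3589]]
(0, 0, 50) [179.3872 305.7154]
(0, 65, 90) [263.2434 329.4074]
(0, -65, 90) [ 78.9881 181.4128]
(0, 65, 0) [280.0696 439.8672]
(0, -65, 0) [104.5439 295.9607]
sq inner [0.6726 0.3342 0.04  ]
carton c [0.4921 0.0954 0.07  ]
tin [ 0.6215 -0.0918  0.032 ]
```

View pics/c4.png

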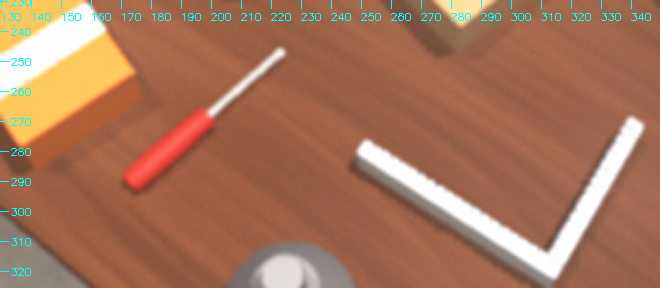

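Carton wanted: brown with pale tape, top picture (346,311). Not meant: green (225,460) and (592,484), orange (455,396) and (477,133), the brown stack at the far right (775,230), and the small carton (172,366). Crop c1 confirms it: a 146 x 126 mm top, square inner corner at crop (82,106). I'll push its -y face first with the open fingers as a two-point pusher.

Call:
send_rows(linear=[[0,0,0],[0,0,0],[0,0,0],[0,0,0],[0,0,0]], spin=[0.175,0.175,0.175,0.175,0.175], hand=-1)

```text
clock: 0.72
ee_pos: [0.1838, 0.4645, 0.2308]
tcp_rot: [0.0, 0.588, 0.809, -0.001]
ft_force: [0.5, 1.0, -0.2]
opening: 0.996
grasp_force: 0.0
```

Call:
send_rows(linear=[[0,0,0],[0,0,0],[0,0,0],[-43,37,0],[-43,37,0]], spin=[0.175,0.175,0.175,0,0])

```text
clock: 1.35
ee_pos: [0.2389, 0.3645, 0.2306]
tcp_rot: [0.0, 0.775, 0.631, -0.001]
ft_force: [1.8, -0.7, 0.1]
opening: 1.001
grasp_force: 0.0
```

Call:
send_rows(linear=[[-43,37,0],[-43,37,0],[-43,37,0],[-43,37,0],[-43,37,0]], spin=[0,0,0,0,0])

```text
clock: 1.98
ee_pos: [0.3764, 0.1156, 0.2312]
tcp_rot: [-0.0, 0.776, 0.631, 0.0]
ft_force: [1.4, 1.3, 0.2]
opening: 0.996
grasp_force: 0.0
```

Call:
send_rows(linear=[[-43,37,0],[-43,37,0],[-43,37,0],[0,0,0],[0,0,0]], spin=[0,0,0,0,0])

```text
clock: 2.6
ee_pos: [0.4575, -0.0316, 0.2307]
tcp_rot: [-0.001, 0.776, 0.63, -0.001]
ft_force: [0.2, 0.6, 0.8]
opening: 0.997
grasp_force: 0.0
```

Call:
send_rows(linear=[[0,0,43],[0,0,43],[0,0,43],[0,0,43],[0,0,43]], spin=[0,0,0,0,0])

```text
clock: 3.22
ee_pos: [0.4576, -0.0298, 0.0155]
tcp_rot: [0.0, 0.775, 0.632, 0.0]
ft_force: [0.9, -0.4, 0.4]
opening: 1.001
grasp_force: 0.0
```

Call:
send_rows(linear=[[5,0,0],[5,0,0],[5,0,0],[5,0,0],[4,0,0]], spin=[0,0,0,0,0])

```text
clock: 3.85
ee_pos: [0.4638, -0.0078, 0.0171]
tcp_rot: [0.001, 0.776, 0.631, 0.001]
ft_force: [-0.3, -0.3, -0.2]
opening: 1.003
grasp_force: 0.0
```

Call:
send_rows(linear=[[2,0,0],[2,0,0],[2,0,0],[2,0,0],[2,0,0]], spin=[0,0,0,0,0])

```text
clock: 4.47
ee_pos: [0.4651, 0.0011, 0.0162]
tcp_rot: [0.001, 0.776, 0.63, -0.001]
ft_force: [0.4, -3.9, -0.3]
opening: 1.001
grasp_force: 0.0
```

Call:
send_rows(linear=[[8,0,0],[12,0,0],[12,0,0],[12,0,0],[12,0,0]], spin=[-0.02,-0.02,-0.02,-0.02,-0.02])

```text
clock: 5.1
ee_pos: [0.4743, 0.0577, 0.0163]
tcp_rot: [0.0, 0.743, 0.669, -0.0]
ft_force: [0.4, -4.3, 0.5]
opening: 1.002
grasp_force: 0.0
```

Call:
send_rows(linear=[[12,0,0],[12,0,0],[12,0,0],[12,0,0],[12,0,0]], spin=[-0.02,-0.02,-0.02,-0.02,-0.02])

```text
clock: 5.72
ee_pos: [0.4782, 0.1175, 0.0163]
tcp_rot: [-0.0, 0.709, 0.705, -0.0]
ft_force: [0.9, -3.4, -1.5]
opening: 0.999
grasp_force: 0.0
```

Call:
send_rows(linear=[[12,0,0],[12,0,0],[9,0,0],[6,0,0],[0,0,0]], spin=[-0.02,-0.02,-0.02,-0.018,0])

```text
clock: 6.35
ee_pos: [0.4773, 0.1568, 0.0164]
tcp_rot: [-0.001, 0.681, 0.733, 0.001]
ft_force: [0.2, 0.7, 0.4]
opening: 1.001
grasp_force: 0.0
```

```bash
python3 - <<'E'
from h import *
from plant import status,vision
s=status.read_state();print({k:np.round(s[k],3).tolist() for k in("joint_positions","ee_pos","tcp_rot","ft_force")})
d=vision.get_image("top");np.savez("pics/top1.npz",**d);crop(d,125,118,133,115,6,"pics/c5.png")
E
```

```text
{'joint_positions': [0.316, 0.447, -0.314, 0.809, 0.002, 1.814], 'ee_pos': [0.477, 0.157, 0.016], 'tcp_rot': [-0.001, 0.681, 0.733, 0.001], 'ft_force': [0.159, 0.663, 0.438]}
```

View pics/c5.png

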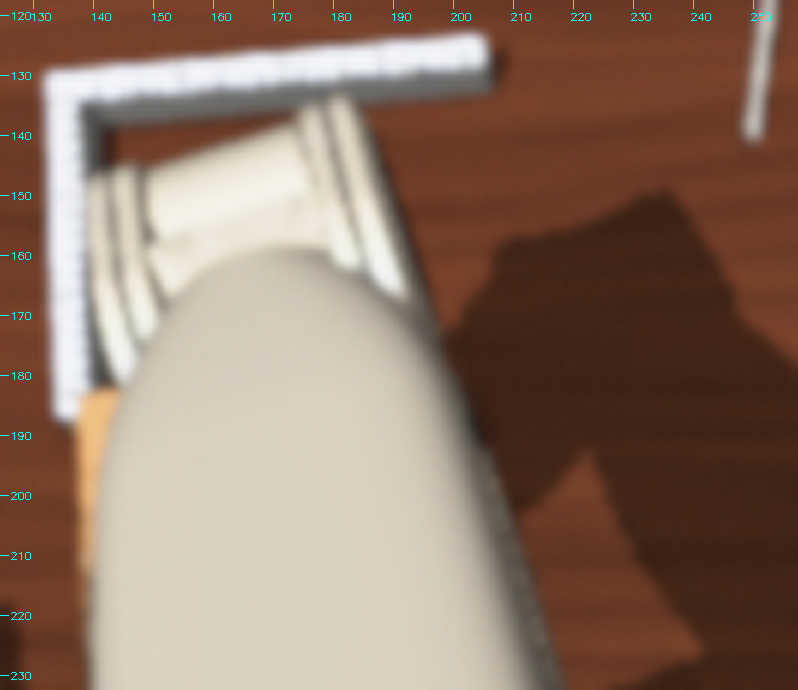

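Call:
send_rows(linear=[[-12,0,0],[-13,0,0],[0,0,-50],[0,0,-50],[0,0,-40]], spin=[0,0,0,0,0])

```text
clock: 7.02
ee_pos: [0.4796, 0.1297, 0.1584]
tcp_rot: [0.0, 0.682, 0.732, 0.001]
ft_force: [-0.2, 0.2, 0.2]
opening: 1.0
grasp_force: 0.0
```

Call:
send_rows(linear=[[36,-34,0],[36,-34,0],[36,-34,0],[0,0,0],[0,0,0]], spin=[0,0,0,-0.1745,-0.1745])

```text
clock: 7.65
ee_pos: [0.3693, 0.2308, 0.1564]
tcp_rot: [-0.0, 0.541, 0.841, 0.0]
ft_force: [-0.9, -0.2, -0.1]
opening: 1.0
grasp_force: 0.0
```

Call:
send_rows(linear=[[0,0,0],[0,0,0],[0,0,0],[0,0,0],[0,0,0]], spin=[-0.1745,-0.1745,-0.1745,-0.1745,-0.1745])

```text
clock: 8.28
ee_pos: [0.3699, 0.2301, 0.1563]
tcp_rot: [-0.0, 0.136, 0.991, -0.0]
ft_force: [-0.0, 0.3, 0.2]
opening: 0.997
grasp_force: 0.0
```

Call:
send_rows(linear=[[0,0,0],[0,0,0],[0,0,45],[0,0,45],[0,0,48]], spin=[-0.1745,-0.1745,0,0,0])

```text
clock: 8.9
ee_pos: [0.3705, 0.2305, 0.0176]
tcp_rot: [0.001, -0.035, 0.999, 0.001]
ft_force: [0.6, 0.5, -0.5]
opening: 1.001
grasp_force: 0.0
```

Call:
send_rows(linear=[[-8,0,0],[-8,0,0],[-8,0,0],[-8,0,0],[-8,0,0]], spin=[0,0,0,0,0])

```text
clock: 9.52
ee_pos: [0.4085, 0.234, 0.0193]
tcp_rot: [-0.001, -0.036, 0.999, 0.0]
ft_force: [-6.4, 0.2, 3.9]
opening: 1.001
grasp_force: 3.3
```

Call:
send_rows(linear=[[-12,0,0],[-12,0,0],[-12,0,0],[-12,0,0],[-12,0,0]], spin=[0,0,0,0,0])

```text
clock: 10.15
ee_pos: [0.4686, 0.2382, 0.0192]
tcp_rot: [-0.001, -0.036, 0.999, 0.0]
ft_force: [-6.1, -0.3, 2.9]
opening: 1.003
grasp_force: 2.9
```

Call:
send_rows(linear=[[-12,0,0],[-12,0,0],[-12,0,0],[-12,0,0],[-8,0,0]], spin=[0,0,0,0,0])

```text
clock: 10.78
ee_pos: [0.5249, 0.2423, 0.0192]
tcp_rot: [-0.001, -0.036, 0.999, 0.0]
ft_force: [-6.8, -0.8, 5.5]
opening: 1.002
grasp_force: 3.5
```

Call:
send_rows(linear=[[-3,0,0],[-3,0,0],[-3,0,0],[-2,0,0],[-2,0,0]], spin=[0,0,0,0,0])

```text
clock: 11.4
ee_pos: [0.5372, 0.2432, 0.019]
tcp_rot: [-0.001, -0.036, 0.999, 0.0]
ft_force: [-6.3, 0.3, 3.8]
opening: 0.999
grasp_force: 3.2
```

Call:
send_rows(linear=[[4,0,0],[2,0,-4],[0,0,-4],[-5,0,0],[-3,0,0]], spin=[0,0,0,0,0])

```text
clock: 12.02
ee_pos: [0.5388, 0.2433, 0.0263]
tcp_rot: [-0.002, -0.036, 0.999, 0.0]
ft_force: [-7.4, -0.3, 4.1]
opening: 0.998
grasp_force: 3.4
```

Call:
send_rows(linear=[[-2,0,0],[-1,0,0],[-1,0,0],[-1,0,0],[-1,0,0]], spin=[0,0,0,0,0])

```text
clock: 12.65
ee_pos: [0.5441, 0.2436, 0.026]
tcp_rot: [-0.002, -0.036, 0.999, -0.0]
ft_force: [-8.1, -0.7, 5.3]
opening: 1.004
grasp_force: 3.4
```

Call:
send_rows(linear=[[-1,0,0],[-1,0,0],[-1,0,0],[-1,0,0],[-1,0,0]], spin=[0,0,0,0,0])

```text
clock: 13.28
ee_pos: [0.5491, 0.2439, 0.026]
tcp_rot: [-0.002, -0.036, 0.999, -0.0]
ft_force: [-6.6, -1.8, 3.9]
opening: 1.001
grasp_force: 3.4
```

Call:
send_rows(linear=[[-1,0,0],[-1,0,0],[-1,0,0],[0,0,0],[0,0,0]], spin=[0,0,0,0,0])

```text
clock: 13.9
ee_pos: [0.5524, 0.2442, 0.026]
tcp_rot: [-0.002, -0.036, 0.999, -0.0]
ft_force: [-5.5, -0.3, 3.8]
opening: 1.0
grasp_force: 3.1
```

Call:
send_rows(linear=[[-1,0,0],[-1,0,0],[-1,0,0],[0,0,0],[0,0,0]], spin=[0,0,0,0,0])

```text
clock: 14.52
ee_pos: [0.5528, 0.2442, 0.026]
tcp_rot: [-0.004, -0.036, 0.999, -0.0]
ft_force: [-13.2, -0.7, 9.1]
opening: 1.001
grasp_force: 6.3
```

Call:
send_rows(linear=[[10,0,0],[15,0,0],[0,0,-50],[0,0,-50],[0,0,-40]], spin=[0,0,0,0,0])

```text
clock: 15.15
ee_pos: [0.5334, 0.243, 0.1685]
tcp_rot: [0.002, -0.036, 0.999, 0.0]
ft_force: [0.0, -0.0, -0.2]
opening: 0.999
grasp_force: 0.0
```

Call:
send_rows(linear=[[0,0,0],[0,0,0],[0,0,0],[0,0,0],[0,0,0]], spin=[0.1745,0.1745,0.1745,0.1745,0.1745])

```text
clock: 15.78
ee_pos: [0.5329, 0.2428, 0.1662]
tcp_rot: [0.001, 0.393, 0.92, 0.0]
ft_force: [-0.2, 0.5, 0.7]
opening: 1.0
grasp_force: 0.0
```

Call:
send_rows(linear=[[0,0,0],[0,0,0],[0,0,0],[0,0,0],[0,0,0]], spin=[0.1745,0.1745,0.1745,0.1745,0])

```text
clock: 16.4
ee_pos: [0.5328, 0.2428, 0.1662]
tcp_rot: [0.0, 0.681, 0.733, 0.0]
ft_force: [-0.1, 0.7, -0.2]
opening: 0.998
grasp_force: 0.0
```

Call:
send_rows(linear=[[-40,30,0],[-40,30,0],[-41,31,0],[0,0,0],[0,0,0]], spin=[0,0,0,0,0])

```text
clock: 17.02
ee_pos: [0.6316, 0.1286, 0.1659]
tcp_rot: [-0.0, 0.681, 0.732, -0.0]
ft_force: [-1.2, 1.0, 0.2]
opening: 1.002
grasp_force: 0.0
```

```bash
python3 - <<'E'
from h import *
from plant import vision
d=vision.get_image("scene");np.savez("pics/scene1.npz",**d)
w=vision.get_image("wrist");np.savez("pics/w1.npz",**w);print(w["eye"],w["fx"],w["orientation"])
crop(d,190,200,180,135,4,"pics/c6.png")
E
```

```text
[0.62514707 0.20743766 0.30889317] 275.13396365806085 [ 0.98724203 -0.15472857 -0.00559646  0.03716065]
```

View pics/c6.png

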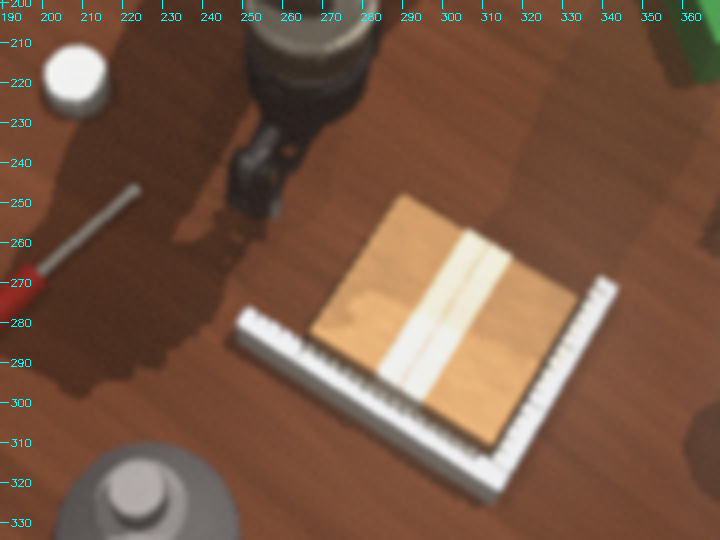

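Call:
send_rows(linear=[[0,-6,40],[0,0,50],[0,0,50],[8,0,0],[8,0,0]], spin=[0,0,0,0,0])

```text
clock: 17.75
ee_pos: [0.6256, 0.1459, 0.0283]
tcp_rot: [0.001, 0.681, 0.733, 0.001]
ft_force: [1.1, -0.6, 0.4]
opening: 0.997
grasp_force: 0.0
```

Call:
send_rows(linear=[[3,0,0],[3,0,0],[3,0,0],[2,0,0],[2,0,0]], spin=[0,0,0,0,0])

```text
clock: 18.38
ee_pos: [0.6237, 0.1571, 0.0263]
tcp_rot: [-0.0, 0.681, 0.732, -0.0]
ft_force: [-0.0, 0.6, 0.7]
opening: 1.007
grasp_force: 0.0
```

Call:
send_rows(linear=[[2,0,0],[1,0,0],[1,0,0],[1,0,0],[0,0,0]], spin=[0,0,0,0,0])

```text
clock: 19.0
ee_pos: [0.6234, 0.1622, 0.0263]
tcp_rot: [-0.0, 0.681, 0.732, -0.0]
ft_force: [-0.0, -0.9, 0.4]
opening: 1.001
grasp_force: 0.0
```

Call:
send_rows(linear=[[1,0,0],[1,0,0],[1,0,0],[1,0,0],[0,0,0]], spin=[0,0,0,0,0])

```text
clock: 19.62
ee_pos: [0.6231, 0.1663, 0.0263]
tcp_rot: [0.0, 0.681, 0.732, 0.0]
ft_force: [0.1, 0.0, 0.4]
opening: 1.001
grasp_force: 0.0
```

Call:
send_rows(linear=[[1,0,0],[1,0,0],[1,0,0],[0,0,0],[0,0,0]], spin=[0,0,0,0,0])

```text
clock: 20.25
ee_pos: [0.6229, 0.1684, 0.0263]
tcp_rot: [0.0, 0.681, 0.732, -0.0]
ft_force: [-0.3, -3.6, -0.2]
opening: 0.997
grasp_force: 2.3
```

Call:
send_rows(linear=[[1,0,0],[1,0,0],[1,0,0],[0,0,0],[0,0,0]], spin=[0,0,0,0,0])

```text
clock: 20.88
ee_pos: [0.6227, 0.1714, 0.0263]
tcp_rot: [0.0, 0.681, 0.732, -0.0]
ft_force: [-0.5, -6.5, 1.4]
opening: 0.998
grasp_force: 3.3
```

Call:
send_rows(linear=[[1,0,0],[1,0,0],[1,0,0],[0,0,0],[0,0,0]], spin=[0,0,0,0,0])

```text
clock: 21.5
ee_pos: [0.6225, 0.1713, 0.0263]
tcp_rot: [0.002, 0.682, 0.731, -0.002]
ft_force: [0.9, -13.9, 4.0]
opening: 0.997
grasp_force: 7.1
```

Call:
send_rows(linear=[[1,0,0],[1,0,0],[1,0,0],[0,0,0],[0,0,0]], spin=[0,0,0,0,0])

```text
clock: 22.12
ee_pos: [0.6226, 0.1711, 0.0264]
tcp_rot: [0.004, 0.682, 0.731, -0.004]
ft_force: [1.0, -21.9, 4.5]
opening: 0.998
grasp_force: 10.9
```

Call:
send_rows(linear=[[-12,0,0],[-16,0,0],[0,0,-50],[0,0,-50],[0,0,-40]], spin=[0,0,0,0,0])

```text
clock: 22.75
ee_pos: [0.6247, 0.151, 0.1686]
tcp_rot: [-0.0, 0.681, 0.732, 0.001]
ft_force: [0.7, -0.2, 0.1]
opening: 0.996
grasp_force: 0.0
```

Call:
send_rows(linear=[[37,-31,0],[37,-31,0],[34,-32,0],[0,0,0],[0,0,0]], spin=[0,0,0,-0.1745,-0.1745])

```text
clock: 23.38
ee_pos: [0.5219, 0.2527, 0.1665]
tcp_rot: [-0.0, 0.54, 0.842, 0.001]
ft_force: [-0.7, -0.1, -0.1]
opening: 1.002
grasp_force: 0.0
```

Call:
send_rows(linear=[[0,0,0],[0,0,0],[0,0,0],[0,0,0],[0,0,0]], spin=[-0.1745,-0.1745,-0.1745,-0.1745,-0.1745])

```text
clock: 24.0
ee_pos: [0.5225, 0.2519, 0.1663]
tcp_rot: [-0.0, 0.135, 0.991, 0.001]
ft_force: [0.1, 0.1, 0.2]
opening: 1.005
grasp_force: 0.0
```

Call:
send_rows(linear=[[0,0,0],[0,0,0],[0,0,45],[0,0,45],[0,0,48]], spin=[-0.1745,-0.1745,0,0,0])

```text
clock: 24.62
ee_pos: [0.523, 0.2521, 0.0276]
tcp_rot: [0.001, -0.036, 0.999, 0.001]
ft_force: [0.7, -0.5, -0.3]
opening: 0.998
grasp_force: 0.0
```

Call:
send_rows(linear=[[-6,0,0],[-5,0,0],[-5,0,0],[-4,0,0],[-2,0,0]], spin=[0,0,0,0,0])

```text
clock: 25.25
ee_pos: [0.5456, 0.253, 0.0294]
tcp_rot: [0.001, -0.036, 0.999, 0.0]
ft_force: [-0.5, -0.5, -0.2]
opening: 1.0
grasp_force: 0.0
```

Call:
send_rows(linear=[[-2,0,0],[-1,0,0],[-1,0,0],[-1,0,0],[0,0,0]], spin=[0,0,0,0,0])

```text
clock: 25.88
ee_pos: [0.5497, 0.2531, 0.0283]
tcp_rot: [-0.0, -0.036, 0.999, -0.0]
ft_force: [-0.2, -0.1, -0.3]
opening: 0.998
grasp_force: 0.0
```

Call:
send_rows(linear=[[-1,0,0],[-1,0,0],[-1,0,0],[-1,0,0],[0,0,0]], spin=[0,0,0,0,0])

```text
clock: 26.5
ee_pos: [0.5524, 0.2532, 0.0283]
tcp_rot: [-0.001, -0.036, 0.999, -0.0]
ft_force: [-5.7, 0.1, 3.1]
opening: 1.0
grasp_force: 2.6
```

Call:
send_rows(linear=[[-1,0,0],[-1,0,0],[-1,0,0],[0,0,0],[0,0,0]], spin=[0,0,0,0,0])

```text
clock: 27.12
ee_pos: [0.5523, 0.2531, 0.0282]
tcp_rot: [-0.004, -0.036, 0.999, -0.0]
ft_force: [-13.3, -0.5, 9.1]
opening: 1.0
grasp_force: 6.4
```

Call:
send_rows(linear=[[8,0,0],[16,0,0],[0,0,-50],[0,0,-50],[0,0,-40]], spin=[0,0,0,0,0])

```text
clock: 27.75
ee_pos: [0.5338, 0.2521, 0.1707]
tcp_rot: [0.002, -0.036, 0.999, 0.0]
ft_force: [1.0, 0.2, -0.5]
opening: 1.003
grasp_force: 0.0
```

Call:
send_rows(linear=[[-3.5,-54,0],[-3.5,-54,0],[-3.5,-54,0],[-3.5,-54,0],[-3.5,-54,0]], spin=[0,0,0,0,0], hand=0)

```text
clock: 28.38
ee_pos: [0.5703, -0.0182, 0.1685]
tcp_rot: [0.001, -0.036, 0.999, -0.0]
ft_force: [0.7, -0.0, -0.2]
opening: 0.497
grasp_force: 0.0
```

Call:
send_rows(linear=[[-3.5,-54,0],[-3.5,-54,0],[-3.5,-54,0],[-3.5,-54,0],[-3.5,-54,0]], spin=[0,0,0,0,0])

```text
clock: 29.0
ee_pos: [0.6069, -0.2866, 0.1684]
tcp_rot: [0.001, -0.036, 0.999, -0.001]
ft_force: [1.7, 0.1, 0.2]
opening: 0.499
grasp_force: 0.0
```

Call:
send_rows(linear=[[0,0,20],[0,0,20],[0,0,20],[0,0,0],[0,0,0]], spin=[0,0.015,0.015,0,0])

```text
clock: 29.62
ee_pos: [0.6069, -0.2846, 0.1091]
tcp_rot: [0.001, -0.021, 1.0, -0.0]
ft_force: [-0.1, -0.1, 0.9]
opening: 0.501
grasp_force: 0.0
```

```bash
python3 - <<'E'
from h import *
from plant import vision,status
s=status.read_state();print(np.round(s["ee_pos"],4),np.round(s["tcp_rot"],4),s["opening"])
w=vision.get_image("wrist");np.savez("pics/w2.npz",**w)
d=vision.get_image("top");np.savez("pics/top2.npz",**d)
im=np.zeros((600,800,3),np.uint8)
im[:384,:512]=w["pixels"][:,:,::-1]
a=cv2.resize(d["pixels"][115:190,125:195,::-1],None,fx=4,fy=4,interpolation=cv2.INTER_CUBIC);im[:300,515:795]=a
b=cv2.resize(w["pixels"][0:100,:,::-1],None,fx=1.5,fy=1.5);im[390:540,:768]=b
cv2.imwrite("pics/m1.png",im)
E
```

```text
[ 0.6069 -0.2846  0.1091] [ 7.000e-04 -2.100e-02  9.998e-01 -4.000e-04] 0.5007733756170312
```

View pics/m1.png

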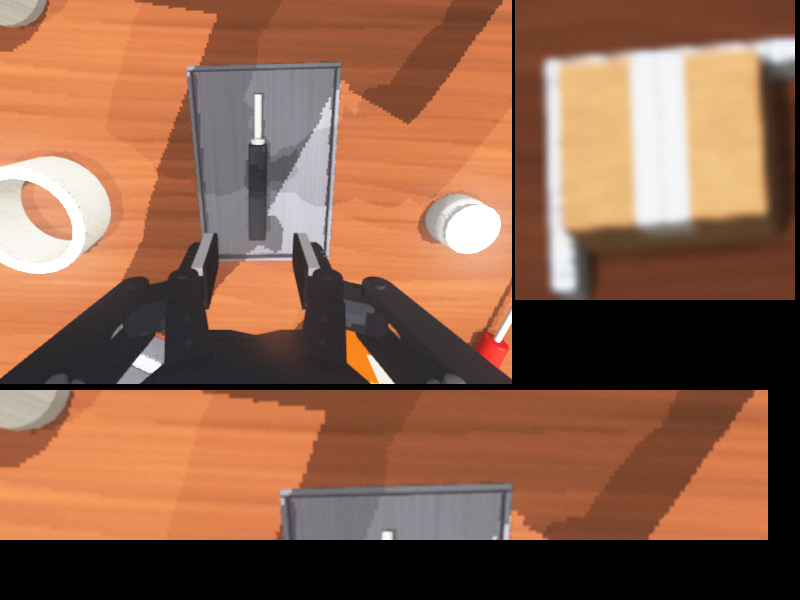

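```bash
python3 - <<'E'
from h import *
np.set_printoptions(precision=4,suppress=True)
w=dict(np.load("pics/w2.npz"))
for n,u,v,z in(("tip",258.5,94,.012),("front",258.5,141,.016),("rearTop",257.5,240,.02),("tray -x+y... L",188,67,.012),("tray R",340,64,.012),("trayfarL",206,260,.012),("trayfarR",329,258,.012)):print(n,ray(w,u,v,z))
E
```

```text
tip [ 0.5206 -0.2854  0.012 ]
front [ 0.5584 -0.2837  0.016 ]
rearTop [ 0.6498 -0.2804  0.02  ]
tray -x+y... L [ 0.5028 -0.3427  0.012 ]
tray R [ 0.4954 -0.2217  0.012 ]
trayfarL [ 0.6784 -0.3303  0.012 ]
trayfarR [ 0.6708 -0.2084  0.012 ]
```

Call:
send_rows(linear=[[0,2,30],[0,0,30],[0,0,30],[0,0,12],[0,0,0]], spin=[0,0,0,0,0])

```text
clock: 30.35
ee_pos: [0.6061, -0.2822, 0.0062]
tcp_rot: [-0.0, -0.021, 1.0, 0.0]
ft_force: [0.8, 0.3, 0.4]
opening: 0.497
grasp_force: 0.0
```

Call:
send_rows(linear=[[0,0,0],[0,0,0],[0,0,0],[0,0,0],[0,0,0]], spin=[0,0,0,0,0], hand=1)

```text
clock: 30.98
ee_pos: [0.6076, -0.2829, 0.0085]
tcp_rot: [0.002, -0.021, 1.0, -0.001]
ft_force: [-0.2, 0.2, 5.9]
opening: 0.166
grasp_force: 62.2
```

Call:
send_rows(linear=[[0,0,-20],[0,0,-30],[0,0,-30],[0,0,-20],[0,0,0]], spin=[0,0,0,0,0])

```text
clock: 31.6
ee_pos: [0.6075, -0.2829, 0.1086]
tcp_rot: [0.002, -0.021, 1.0, -0.001]
ft_force: [-0.2, -0.6, -1.0]
opening: 0.164
grasp_force: 61.4
```

```bash
python3 - <<'E'
from h import *
from plant import vision,status
s=status.read_state();print(np.round(s["ee_pos"],4),np.round(s["tcp_rot"],4),s["opening"])
w=vision.get_image("wrist");np.savez("pics/w3.npz",**w)
im=np.zeros((600,800,3),np.uint8)
im[:384,:512]=w["pixels"][:,:,::-1]
im[390:590,:800]=cv2.resize(w["pixels"][200:300,60:460,::-1],None,fx=2,fy=2)
cv2.imwrite("pics/m2.png",im)
E
```

```text
[ 0.6075 -0.2829  0.1086] [ 0.002  -0.0208  0.9998 -0.001 ] 0.1641767729301171
```

View pics/m2.png

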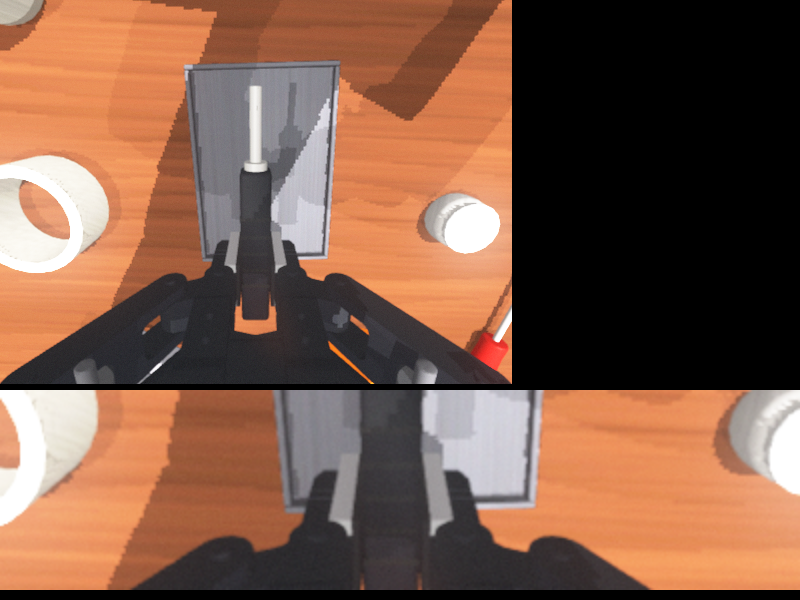

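The stylus is in the grip: the pin tip is at (255,86) in the wrist view and both pads lie on the grip. I go up over the console to measure its edges from near.

Call:
send_rows(linear=[[0,0,-32],[0,0,-32],[36,-7,0],[36,-7,0],[36,-7,0]], spin=[0,0,0,0,0])

```text
clock: 32.28
ee_pos: [0.4972, -0.3073, 0.1683]
tcp_rot: [-0.001, -0.021, 1.0, 0.001]
ft_force: [0.4, 0.4, -0.0]
opening: 0.166
grasp_force: 61.4
```

Call:
send_rows(linear=[[0,0,0],[0,0,0],[0,0,0],[0,0,0],[0,0,0]], spin=[0.143,0,0,0,0])

```text
clock: 32.9
ee_pos: [0.4995, -0.3075, 0.17]
tcp_rot: [-0.0, 0.05, 0.999, 0.0]
ft_force: [0.3, -0.2, -0.2]
opening: 0.164
grasp_force: 61.4
```

```bash
python3 - <<'E'
from h import *
from plant import vision,status
np.set_printoptions(precision=4,suppress=True)
s=status.read_state();print(np.round(s["ee_pos"],4),np.round(s["tcp_rot"],4))
w=vision.get_image("wrist");np.savez("pics/w4.npz",**w)
K=[(0,65,90),(0,-65,90),(-90,-65,90),(-90,65,90),(0,65,0),(0,-65,0)]
c=np.array([.438,-.306]);a=np.radians(-6);x=np.array([np.cos(a),np.sin(a)]);y=np.array([-x[1],x[0]])
q=np.array([np.r_[c+x*p[0]/1e3+y*p[1]/1e3,p[2]/1e3] for p in K]);print(proj(w,q).round(1).tolist())
hsv=cv2.cvtColor(w["pixels"],cv2.COLOR_RGB2HSV)
for r in range(0,200,14): print(r,' '.join('%3d/%3d'%(hsv[r,u,1],hsv[r,u,2]) for u in range(120,400,14)))
E
```

```text
[ 0.4995 -0.3075  0.17  ] [-0.0001  0.0501  0.9987  0.0001]
[[331.3, 127.4], [166.9, 126.4], [154.9, -7.2], [343.1, -6.0], [309.8, 120.8], [191.9, 120.0]]
0 172/175 169/175 169/174   6/230   4/231   4/229   5/234   3/233   4/234  10/209   7/137  13/137  11/163  14/162  15/158  14/161 169/101 173/102 168/ 88 221/143
14 170/171 173/172 169/174   4/230   4/230   6/231   7/232   5/233   4/231  11/139  14/141   8/161  11/160  10/160  13/160  14/160 165/102 172/101 155/ 87 228/142
28 170/175 170/170 169/164   8/227   4/232   7/ 77  12/ 84  11/ 90  11/ 90  23/ 55  44/ 58  40/ 58  45/ 57  27/ 48  16/ 49   8/159 162/ 82 177/ 82 164/ 76 230/142
42 175/172 174/169 161/147  11/201   4/231  10/ 78  93/241  81/246  75/247  63/250  56/251  49/252  46/253  42/253  39/ 52   6/161 160/ 94 178/ 93 183/ 95 226/143
56 167/148 171/151 166/154  41/169   6/230  16/ 78  92/240  86/245  81/246  71/249  59/251  53/252  55/252  56/252  28/ 54  11/163 165/ 93 159/ 88 216/130 229/128
70 177/147 173/131 167/139 160/140   6/231  10/ 79  95/239  87/243  84/245  71/248  67/250  59/251  59/251  62/251  26/ 60  10/160 
[... 805 characters left out ...]
/129 166/141 175/144 175/143 184/137 174/145
154  42/128 164/148 167/162 171/151 168/152 184/140 163/ 78 144/ 83 152/ 92 149/ 94  16/127 148/ 69 153/ 80 152/ 79 165/145 169/140 174/136 177/134 172/135 170/135
168 168/173 170/170 174/166 173/174 171/177 165/127 161/ 90 161/ 90 154/ 86  12/146  11/158 154/104 145/ 65   4/ 60  12/130  13/ 77 171/172 171/174 173/150 174/174
182 173/170 168/175 176/171 175/175 171/172 165/105 164/101 166/ 97   7/ 76  36/ 50  30/ 43  12/ 88  15/ 99   9/143  12/146   8/ 62 170/170 176/165 174/164 174/163
196 171/182 173/181 173/174 174/164 170/162 170/ 99 166/100 162/ 99  23/ 79  41/ 50  28/ 36  20/ 91  14/143  14/145  11/145  15/104 168/161 173/167 170/171 172/169
```

```bash
python3 - <<'E'
from h import *
np.set_printoptions(precision=4,suppress=True)
w=dict(np.load("pics/w4.npz"))
h=cv2.cvtColor(w["pixels"],cv2.COLOR_RGB2HSV);m=h[:,:,1]<90
for r in (10,30,60,90,104,108,112,116,118,120,122,124,126,128,130,132,134,136):
    u=np.where(m[r,140:360])[0]+140;print(r,u.min() if len(u) else None,u.max() if len(u) else None)
for u in (180,200,210,220,230,280,290,300,310,320,328): print(u,[(r,int(h[r,u,1]),int(h[r,u,2])) for r in range(100,140,3)])
E
```

```text
10 158 341
30 160 339
60 163 336
90 165 334
104 167 333
108 169 331
112 187 312
116 166 332
118 167 332
120 167 332
122 167 332
124 167 332
126 167 331
128 177 331
130 250 261
132 250 261
134 249 261
136 250 261
180 [(100, 6, 229), (103, 3, 229), (106, 10, 213), (109, 72, 89), (112, 125, 86), (115, 3, 182), (118, 3, 197), (121, 5, 198), (124, 4, 198), (127, 7, 193), (130, 165, 159), (133, 164, 131), (136, 167, 153), (139, 172, 142)]
200 [(100, 6, 231), (103, 4, 231), (106, 6, 211), (109, 56, 77), (112, 20, 65), (115, 5, 113), (118, 6, 122), (121, 2, 119), (124, 2, 119), (127, 20, 112), (130, 155, 92), (133, 154, 88), (136, 161, 87), (139, 159, 85)]
210 [(100, 12, 146), (103, 14, 147), (106, 7, 139), (109, 27, 76), (112, 8, 64), (115, 5, 112), (118, 2, 115), (121, 2, 117), (124, 6, 119), (127, 20, 113), (130, 150, 90), (133, 147, 85), (136, 154, 88), (139, 138, 87)]
220 [(100, 7, 145), (103, 9, 143), (106, 8, 135), (109, 33, 69), (112, 26, 69), (115, 2, 109), (118, 4, 119), (121, 0, 118), (124, 0, 115), (127, 23, 112), (130, 143, 89), (133, 144, 85), (136, 151, 88), (139, 146, 84)]
23
[... 861 characters left out ...]
84), (139, 139, 77)]
310 [(100, 5, 161), (103, 8, 160), (106, 5, 153), (109, 22, 91), (112, 75, 71), (115, 2, 103), (118, 2, 133), (121, 4, 132), (124, 4, 128), (127, 15, 100), (130, 154, 78), (133, 159, 77), (136, 163, 103), (139, 162, 71)]
320 [(100, 14, 165), (103, 11, 164), (106, 10, 157), (109, 16, 95), (112, 149, 82), (115, 5, 104), (118, 0, 131), (121, 4, 118), (124, 10, 104), (127, 11, 112), (130, 167, 139), (133, 167, 145), (136, 169, 140), (139, 168, 126)]
328 [(100, 12, 168), (103, 14, 165), (106, 11, 157), (109, 55, 112), (112, 168, 141), (115, 16, 98), (118, 7, 114), (121, 10, 102), (124, 5, 104), (127, 7, 103), (130, 171, 137), (133, 172, 141), (136, 171, 131), (139, 170, 126)]
```

```bash
python3 - <<'E'
from h import *
np.set_printoptions(precision=4,suppress=True)
w=dict(np.load("pics/w4.npz"));g=w["pixels"]
print([(r,g[r,255].tolist()) for r in range(84,112,2)])
for r in (112,120,130,150):print(r,[int(g[r,u].mean()) for u in range(240,272)])
T=np.array([.4995,-.3075,.17]);Rm=rot([-.0001,.0501,.9987,.0001])
for u,v in((255.5,133),(255.5,145),(255.5,100)):
  for z in(.1705,.1735,.1765):print(u,v,z,Rm.inv().apply(ray(w,u,v,z)-T)*1e3)
c=np.array([.4387,-.3062]);a=np.radians(-6);x=np.array([np.cos(a),np.sin(a)])
print("mouth in tool frame",Rm.inv().apply(np.r_[c,.05]-T)*1e3, 'tool yaw',Rm.as_matrix()[:,1])
E
```

```text
[(84, [146, 230, 170]), (86, [147, 150, 143]), (88, [185, 187, 178]), (90, [186, 185, 179]), (92, [184, 187, 179]), (94, [183, 184, 176]), (96, [185, 185, 179]), (98, [187, 187, 178]), (100, [187, 186, 181]), (102, [184, 184, 178]), (104, [185, 185, 179]), (106, [186, 184, 179]), (108, [185, 184, 179]), (110, [186, 187, 179])]
112 [59, 59, 63, 69, 103, 136, 148, 151, 163, 150, 140, 152, 157, 168, 179, 182, 174, 163, 154, 149, 141, 115, 72, 62, 62, 61, 59, 60, 61, 61, 65, 60]
120 [112, 115, 111, 120, 130, 132, 138, 135, 134, 136, 140, 150, 159, 171, 178, 183, 174, 168, 165, 155, 144, 133, 128, 134, 132, 130, 133, 130, 135, 131, 132, 135]
130 [60, 62, 62, 61, 68, 64, 65, 68, 67, 85, 124, 151, 161, 168, 194, 208, 205, 190, 179, 166, 150, 110, 70, 62, 64, 67, 67, 67, 66, 66, 62, 64]
150 [57, 54, 52, 55, 54, 53, 53, 52, 55, 78, 120, 146, 157, 165, 179, 177, 168, 160, 153, 151, 143, 101, 45, 42, 47, 43, 46, 45, 50, 48, 47, 49]
255.5 133 0.1705 [64.6119  0.2579 -0.4864]
255.5 133 0.1735 [64.9101  0.2548 -3.4863]
255.5 133 0.1765 [65.2083  0.2516 -6.4863]
255.5 145 0.1705 [58.5392  0.2692 -0.4877]
255.5 145 0.1735 [58.9654  0.2658 -3.4876]
255.5 145 0.1765 [59.3916  0.2623 -6.4875]
255.5 100 0.1705 [80.5201  0.2285 -0.4831]
255.5 100 0.1735 [80.4831  0.226  -3.4831]
255.5 100 0.1765 [80.446   0.2234 -6.4831]
mouth in tool frame [ 60.5997  -4.8141 120.0118] tool yaw [0.1001 0.995  0.0002]
```

Call:
send_rows(linear=[[-23,-2,0],[-23,-3,0],[0,0,40],[0,0,44],[0,0,39]], spin=[0,0,0,0,0])

```text
clock: 33.58
ee_pos: [0.5444, -0.3171, 0.0458]
tcp_rot: [-0.0, 0.05, 0.999, 0.0]
ft_force: [1.2, -0.6, 0.3]
opening: 0.165
grasp_force: 61.4
```

Call:
send_rows(linear=[[0,0,0],[5,0,0],[5,0,0],[5,0,0],[0,0,0]], spin=[0,0,0,0,0])

```text
clock: 34.2
ee_pos: [0.5294, -0.3161, 0.0484]
tcp_rot: [0.001, 0.051, 0.999, -0.0]
ft_force: [0.5, 0.3, -0.1]
opening: 0.166
grasp_force: 61.4
```

```bash
python3 - <<'E'
from h import *
from plant import vision,status
np.set_printoptions(precision=4,suppress=True)
s=status.read_state();T=s["ee_pos"];Rm=rot(s["tcp_rot"]);print(T,s["tcp_rot"],s["ft_force"])
w=vision.get_image("wrist");np.savez("pics/w5.npz",**w);g=w["pixels"]
d=vision.get_image("scene");np.savez("pics/s5.npz",**d)
tip=T+Rm.apply([.0863,.00025,-.0035]);print("tip",tip,"scene px",proj(d,tip),"wrist px",proj(w,tip))
c=np.array([.4387,-.3062,.05]);print("mouth rel tip, tool",Rm.inv().apply(c-tip)*1e3,"scene px mouth",proj(d,c))
h=cv2.cvtColor(g,cv2.COLOR_RGB2HSV)
for r in range(0,120,6):
    u=np.where(h[r,120:400,1]<90)[0]+120;print(r,(u.min(),u.max(),len(u)) if len(u) else 0,end='; ')
u,v=proj(d,tip)[0].round().astype(int);print()
for r in range(v-8,v+12,2):print(r,[int(d["pixels"][r,k].mean()) for k in range(u-16,u+18,2)])
E
```

```text
[ 0.5294 -0.3161  0.0484] [ 0.0006  0.0508  0.9987 -0.0003] [ 0.4805  0.301  -0.1306]
tip [ 0.4435 -0.3071  0.0518] scene px [[194.6924 143.5306]] wrist px [[255.4945  86.9191]]
mouth rel tip, tool [4.9158 0.3937 1.7706] scene px mouth [[195.891  143.0773]]
0 (np.int64(120), np.int64(399), 280); 6 (np.int64(120), np.int64(399), 280); 12 (np.int64(120), np.int64(399), 280); 18 (np.int64(120), np.int64(399), 280); 24 (np.int64(120), np.int64(399), 280); 30 (np.int64(120), np.int64(399), 280); 36 (np.int64(120), np.int64(399), 280); 42 (np.int64(120), np.int64(399), 280); 48 (np.int64(120), np.int64(399), 280); 54 (np.int64(120), np.int64(399), 280); 60 (np.int64(120), np.int64(399), 280); 66 (np.int64(120), np.int64(399), 280); 72 (np.int64(120), np.int64(399), 280); 78 (np.int64(135), np.int64(384), 250); 84 (np.int64(160), np.int64(354), 21); 90 (np.int64(249), np.int64(261), 13); 96 (np.int64(249), np.int64(261), 13); 102 (np.int64(249), np.int64(261), 13); 108 (np.int64(249), np.int64(261), 13); 114 (np.int64(249), np.int64(261), 13); 
136 [25, 59, 85, 67, 62, 60, 62, 63, 76, 90, 95, 103, 121, 111, 67, 71, 77]
138 [29, 72, 84, 68, 57, 50, 60, 62, 65, 77, 99, 97, 98, 121, 116, 75, 52]
140 [43, 76, 62, 59, 60, 44, 44, 63, 62, 63, 71, 94, 100, 95, 114, 122, 115]
142 [32, 59, 53, 57, 66, 59, 44, 57, 72, 65, 64, 70, 90, 100, 96, 109, 127]
144 [50, 37, 50, 52, 55, 61, 70, 105, 98, 74, 65, 64, 65, 83, 100, 94, 96]
146 [63, 55, 51, 51, 53, 79, 127, 102, 66, 68, 66, 63, 63, 67, 81, 79, 73]
148 [74, 121, 90, 52, 102, 115, 89, 57, 59, 63, 64, 62, 65, 65, 64, 64, 72]
150 [56, 126, 145, 97, 89, 72, 50, 52, 57, 63, 63, 64, 65, 63, 63, 64, 70]
152 [71, 81, 134, 118, 47, 51, 51, 52, 57, 61, 64, 64, 65, 65, 65, 63, 66]
154 [47, 52, 65, 54, 43, 50, 52, 55, 57, 56, 56, 62, 66, 64, 64, 63, 65]
```

Call:
send_rows(linear=[[0,0,1.5],[2,0,0],[2,0,0],[2,0,0],[2,0,0]], spin=[0,0,0,0,0])

```text
clock: 34.92
ee_pos: [0.5214, -0.315, 0.0458]
tcp_rot: [-0.0, 0.051, 0.999, -0.0]
ft_force: [0.1, 0.1, -0.9]
opening: 0.162
grasp_force: 61.4
```

Call:
send_rows(linear=[[2,0,0],[1,0,0],[1,0,0],[0,0,0],[0,0,0]], spin=[0,0,0,0,0])

```text
clock: 35.55
ee_pos: [0.5178, -0.3147, 0.0459]
tcp_rot: [0.0, 0.051, 0.999, -0.0]
ft_force: [1.2, -0.6, -0.9]
opening: 0.165
grasp_force: 61.4
```

Call:
send_rows(linear=[[1,0,0],[1,0,0],[0,0,0],[0,0,0],[0,0,0]], spin=[0,0,0,0,0])

```text
clock: 36.17
ee_pos: [0.5158, -0.3145, 0.0459]
tcp_rot: [0.0, 0.051, 0.999, -0.0]
ft_force: [1.4, 0.1, -0.4]
opening: 0.165
grasp_force: 61.4
```

Call:
send_rows(linear=[[1,0,0],[1,0,0],[0,0,0],[0,0,0],[0,0,0]], spin=[0,0,0,0,0])

```text
clock: 36.8
ee_pos: [0.5138, -0.3143, 0.0459]
tcp_rot: [0.0, 0.051, 0.999, -0.0]
ft_force: [3.7, -0.1, 0.2]
opening: 0.166
grasp_force: 61.4
```

Call:
send_rows(linear=[[1,0,0],[1,0,0],[0,0,0],[0,0,0],[0,0,0]], spin=[0,0,0,0,0])

```text
clock: 37.42
ee_pos: [0.5127, -0.3142, 0.0462]
tcp_rot: [0.001, 0.051, 0.999, -0.0]
ft_force: [5.1, 0.3, -1.3]
opening: 0.167
grasp_force: 61.4
```

Call:
send_rows(linear=[[1,0,0],[0,0,0],[0,0,0],[0,0,0],[0,0,0]], spin=[0,0,0,0,0])

```text
clock: 38.05
ee_pos: [0.5126, -0.3143, 0.0465]
tcp_rot: [0.002, 0.05, 0.999, -0.0]
ft_force: [7.5, -0.1, -0.4]
opening: 0.169
grasp_force: 61.3
```

Call:
send_rows(linear=[[1,0,0],[0,0,0],[0,0,0],[0,0,0],[0,0,0]], spin=[0,0,0,0,0])

```text
clock: 38.67
ee_pos: [0.5126, -0.3143, 0.0468]
tcp_rot: [0.003, 0.05, 0.999, -0.0]
ft_force: [9.9, -0.5, -1.0]
opening: 0.165
grasp_force: 61.3
```

Call:
send_rows(linear=[[-8,0,0],[-14,0,0],[-14,0,0],[0,0,-30],[0,0,-30]], spin=[0,0,0,0,0])

```text
clock: 39.3
ee_pos: [0.5429, -0.3169, 0.1047]
tcp_rot: [-0.003, 0.051, 0.999, 0.001]
ft_force: [0.2, -0.9, -0.8]
opening: 0.163
grasp_force: 61.4
```

Call:
send_rows(linear=[[0,0,0],[-31,16,0],[-31,16,0],[0,0,0],[0,0,0]], spin=[-0.143,0,0,0,0])

```text
clock: 39.92
ee_pos: [0.6043, -0.2828, 0.1047]
tcp_rot: [-0.002, -0.021, 1.0, 0.0]
ft_force: [-0.3, -0.1, -0.3]
opening: 0.163
grasp_force: 61.4
```

Call:
send_rows(linear=[[-3,0,30],[0,0,30],[0,0,24],[0,0,6],[0,0,0]], spin=[0,0,0,0,0])

```text
clock: 40.55
ee_pos: [0.6082, -0.2833, 0.0158]
tcp_rot: [-0.001, -0.02, 1.0, 0.0]
ft_force: [-0.8, -0.4, -0.4]
opening: 0.164
grasp_force: 61.4
```

Call:
send_rows(linear=[[0,0,2],[0,0,1.5],[0,0,0],[0,0,0],[0,0,0]], spin=[0,0,0,0,0])

```text
clock: 41.18
ee_pos: [0.6091, -0.2828, 0.0124]
tcp_rot: [0.0, -0.021, 1.0, -0.0]
ft_force: [0.4, -0.9, -0.0]
opening: 0.163
grasp_force: 61.4
```

Call:
send_rows(linear=[[0,0,1.5],[0,0,1],[0,0,0],[0,0,0],[0,0,0]], spin=[0,0,0,0,0])

```text
clock: 41.8
ee_pos: [0.6091, -0.2828, 0.0099]
tcp_rot: [0.0, -0.021, 1.0, -0.0]
ft_force: [-0.1, 1.0, -0.7]
opening: 0.165
grasp_force: 61.4
```

Call:
send_rows(linear=[[0,0,1],[0,0,0],[0,0,0],[0,0,0],[0,0,0]], spin=[0,0,0,0,0])

```text
clock: 42.42
ee_pos: [0.6091, -0.2828, 0.0089]
tcp_rot: [0.0, -0.021, 1.0, -0.0]
ft_force: [-0.1, -0.9, -0.4]
opening: 0.164
grasp_force: 61.4
```

Call:
send_rows(linear=[[0,0,0.5],[0,0,0],[0,0,0],[0,0,0],[0,0,0]], spin=[0,0,0,0,0])

```text
clock: 43.05
ee_pos: [0.6091, -0.2828, 0.0085]
tcp_rot: [0.0, -0.021, 1.0, -0.0]
ft_force: [-0.9, 0.6, 1.7]
opening: 0.165
grasp_force: 61.7
```

Call:
send_rows(linear=[[0,0,0],[0,0,0],[0,0,0],[0,0,0],[0,0,0]], spin=[0,0,0,0,0], hand=0.1)

```text
clock: 43.68
ee_pos: [0.6091, -0.2828, 0.0083]
tcp_rot: [0.0, -0.021, 1.0, 0.0]
ft_force: [-0.2, 0.0, -0.6]
opening: 0.449
grasp_force: 0.0
```

Call:
send_rows(linear=[[0,0,-15],[0,0,-25],[0,0,-30],[0,0,-30],[0,0,0]], spin=[0,0,0,0,0])

```text
clock: 44.3
ee_pos: [0.6115, -0.2839, 0.1132]
tcp_rot: [0.004, -0.021, 1.0, -0.002]
ft_force: [0.5, -0.0, -0.8]
opening: 0.448
grasp_force: 0.0
```

```bash
python3 - <<'E'
from h import *
from plant import vision,status
np.set_printoptions(precision=4,suppress=True)
w=vision.get_image("wrist");d=vision.get_image("top")
a=dict(np.load("pics/w2.npz"))["pixels"].astype(int);b=w["pixels"].astype(int)
def stylus(g):
    bright=(g[70:150,240:275].min(2)>150);dark=(g[130:250,235:285].max(2)<75)
    for m,o,n in((bright,(240,70),"pin"),(dark,(235,130),"grip")):
        v,u=np.where(m);print(n,len(u),np.percentile(u,[2,50,98])+o[0],np.percentile(v,[2,50,98])+o[1])
stylus(a);stylus(b)
# carton corner vs fences, against last top picture
p=dict(np.load("pics/top2.npz"))["pixels"].astype(int);q=d["pixels"].astype(int)
print("top diff, square region",np.abs(p-q)[118:190,128:200].mean())
E
```

```text
pin 432 [252.62 257.   262.38] [ 95. 121. 144.]
grip 954 [249. 258. 266.] [146. 173. 206.]
pin 387 [251.72 257.   262.  ] [ 91. 117. 139.]
grip 1010 [248. 258. 266.] [141.   170.   207.82]
top diff, square region 0.44335133744855965
```

```bash
python3 -c "
from plant import close_job
print(close_job())"
```

```text
the job is handed in; nothing more can be done
None
```

Job handed in at about 44 s: the carton sits against both fences of the square, the button went in to its stop at about 10 N, and the stylus is back in its tray with the gripper clear of everything.

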